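# Roll a spindle between bench centres so the dial gauge reads all four flats

## Robot

A 6-joint arm with a two-finger parallel gripper is mounted at the origin on the work surface; the furniture and walls round the work are solid. World frame = base frame: x ahead of the robot, y to its left, z up, the work surface at z = 0. Lengths are in mm, angles in rad, forces in N, time in s.
With the tool pointing down it reaches from about 275 to 1000 mm from the base axis. Payload 8.4 kg.
Tool frame: the origin (TCP) lies at the very end of the fingers, on their centre line; the grasp point (between the pads) lies 19 mm behind it; x points along the fingers, y is the direction in which the jaws open and shut, and the axes are right-handed (so a half turn about x gives the same grasp; the last joint's range is limited). The gripper opens to 85 mm and grips with 20 to 120 N. Pads are 22 mm wide; open, the fingers measure 114 mm over their backs; the gripper's body (76 mm by 85 mm) begins 54 mm behind the grasp point. The pads swing forward as they close: fully open they stand 13 mm farther back than shut.
Start: joints at [1.232, 0.353, 1.633, -0, 1.155, -0.002], TCP at [206.541, 589.889, 231.281] pointing down, gripper open.
Joint ranges: [-2.63, 2.63], [-0.92, 2.1], [0.06, 2.66], [-1.3, 4.44], [0, 2.69], [-3.02, 3.02]. Speed limits (rad/s): [2.22, 2.22, 2.79, 3.14, 3.14, 3.14].

## Interface

Orientations are given as [roll, pitch, yaw] about the fixed x, y, z axes, in that order (R = Rz(yaw) Ry(pitch) Rx(roll)).
In Python, from rig import r, grab_frame, camera_params, sign_off gives the robot as it stands.
- The arm moves only by the tool drive_tool, never from a script. Its argument "rows" is one flat list of numbers, 7 for each row, row after row: the shift along the tool's x, y, z in mm, then the turn, a rotation vector about the tool's x, y, z in degrees, then the opening in per cent of the stroke, from 0 (shut) to 100 (fully open). In form: [x, y, z, rx, ry, rz, fingers, x, y, z, rx, ry, rz, fingers, ...]. A call has 1 to 10 rows; each row is the pose to reach, as a shift and turn from the pose measured when the call began, along the tool's axes at that moment; what a row does not reach only later rows make up. A row lasts 1/8 s, in which the tool goes at most 62.5 mm and 10.7 degrees, less where a joint would pass 70% of its speed; a pose out of reach is approached as far as the arm can. A call with a gripper value outside its range is refused whole. The fingers move at their own pace and stop on an object; "newtons" is the grip in N (left out, the last holds). Time passes only in rows, so rows that repeat a pose let the fingers close. It gives the time, the measured TCP pose, the force and the opening at its end, in the units of the state.
- r.sense(): the state, without advancing time (a new reading comes with each control period).
- grab_frame(name): name is "side" or "top"; returns the picture (400x640x3 uint8, red, green, blue); there is no depth.
- camera_params(name): a dict with "vertical_fov" (degrees; the focal length in pixels is half the picture's height over the tangent of half this angle, whatever the lens; pixels are square), "cx", "cy" (the principal point, pixels), "pose" (4x4, takes a point from camera to world coordinates). Camera axes: x right, y down, z forward; pixel columns grow to the right and rows downward; lengths in mm; the calibration is good to about 2 mm. A picture is of the moment at which its call begins. camera_params takes no time and is no camera call.
- sign_off(): hands the job in, once; it reports no verdict.
The state is a dict: "clock": time; "qpos": joint angles; "qvel": joint speeds; "joint_efforts": joint torques, N m; "eef_pos": TCP position; "tcp_rot": TCP orientation; "contact_force": force on the tool from outside, world axes, zero at the start; "wrist_torque": the same for the moment, N m; "opening": opening from 0.0 (shut) to 1.0 (fully open).
Only numpy, scipy, OpenCV 4.12 (cv2) and the standard library are available. Lean on these libraries where they do the work, as an engineer would, in place of code of your own. Each camera call takes 0.05 s, during which the arm holds its last target.

## Task

The spindle between the bench centres has a square part with four flats, marked with one, two, three and four drilled dots. Roll the spindle with a fingertip on its rubber rim, pressing only lightly, so that the gauge's foot comes to sit on the one-dot flat, then two, then three, then four; each time take the finger off and leave the spindle untouched and still for a good second so that the gauge can be read, and leave the four-dot flat under the gauge at the end. Do not touch the gauge, and leave the calliper, the gearhead and the grease tin where they lie.

Things in the scene. Friction and masses are not known exactly. Their poses are not given: they have to be found in the camera images.
- rim_centre (a point): point on the spindle's axis in the middle of its black rubber rim, fixed to the bench centres. Axes: z up, y along the spindle towards the gauge, x across it (away from the robot at yaw 0). The rim is 26 mm wide along y, 48 mm in diameter, hard rubber (gives under 1 mm at 20 N), grippy, and runs out as moulded: its top lies 22 to 26 mm above this point and changes as the spindle turns
- turn (a joint): spindle angle, rad, about y of rim_centre: 0 one-dot flat up, pi/2 two dots, pi three, 3pi/2 four (repeats every 2pi); grows as the rim's top moves to +x; no stop within 3 turns. The sprung gauge foot (2 N) presses on the square: let go, the spindle settles with the nearest flat up, so it rolls back unless turned past the corner (45 degrees), which takes about 2.5 N along the rim
- flat_1 (a point): middle of the track of the gauge on the flat with one dot. The square part is 30 mm across flats and 96 mm long along the axis, aluminium; the dots are 6 mm black spots in one row along the axis at its end nearest the rim. Turns with the spindle
- flat_2 (a point): the same on the flat with two dots
- flat_3 (a point): the same on the flat with three dots (opposite the one-dot flat)
- flat_4 (a point): the same on the flat with four dots
- gauge_foot (a point): lowest point of the ball foot of the dial gauge, 130 mm along +y from rim_centre; it rests on the square from above, 15 mm above the axis when a flat is up, 21 mm on a corner
- dial_gauge: dial gauge over the square, dial 55 mm in diameter facing the robot, its centre 90 mm above the axis, on a post behind; all reaches up to 126 mm above the axis and lies 100 to 165 mm along +y of rim_centre. Origin as bench_centres
- spindle: the spindle: square part, rim and shaft, 222 mm long; origin on its axis, 65 mm along +y from rim_centre
- calliper_mid (a point): bystander: steel calliper 258 mm long, 13 mm high, lying on the table; middle of its beam
- gearhead_mid (a point): bystander: black gearhead 80 x 61 x 60 mm with a yellow-capped shaft; centre of its housing
- grease_mid (a point): bystander: flat white grease tin, 67 mm in diameter, 36 mm high; its centre
- bench_centres: fixed grey bed 90 x 375 mm with two stocks that carry the spindle, axis 78 mm above the table; origin on the table under the axis, 65 mm along +y from rim_centre, same axes. The stock next to the rim (85 mm along its -y) rises only 13 mm above the axis, so the rim is free from above

How it is judged (in metres and radians):
On the way, in this order (a step that is already met when the one before it is completed fails the run):
1. the gauge's foot sits on the one-dot flat, the spindle still and untouched for half a second (distance between flat_1 and gauge_foot below 0.003 m and velocity of joint turn between -0.1 and 0.1 rad/s and contact force between each of the fingers, the arm and spindle below 0.1 N), for 0.5 s.
2. the gauge's foot sits on the two-dot flat, the spindle still and untouched for half a second (distance between flat_2 and gauge_foot below 0.003 m and velocity of joint turn between -0.1 and 0.1 rad/s and contact force between each of the fingers, the arm and spindle below 0.1 N), for 0.5 s.
3. the gauge's foot sits on the three-dot flat, the spindle still and untouched for half a second (distance between flat_3 and gauge_foot below 0.003 m and velocity of joint turn between -0.1 and 0.1 rad/s and contact force between each of the fingers, the arm and spindle below 0.1 N), for 0.5 s.
4. the gauge's foot sits on the four-dot flat, the spindle still and untouched for half a second (distance between flat_4 and gauge_foot below 0.003 m and velocity of joint turn between -0.1 and 0.1 rad/s and contact force between each of the fingers, the arm and spindle below 0.1 N), for 0.5 s.
At the end, for the whole second after the job is handed in: The gauge's foot sits on the middle of the four-dot flat (within 3 mm), the spindle is still and untouched, and the calliper, gearhead and grease tin lie within 15 mm of where they were (all of step 4 and distance of each of calliper_mid, gearhead_mid, grease_mid from where it was at the start of the episode below 0.015 m).
It fails at once if the robot touches the dial gauge (over 1 N) (contact force between any of the fingers, the arm and dial_gauge above 1 N).
It fails at once if the spindle is pressed hard, with more than 50 N (contact force between any of the fingers, the arm and spindle above 50 N).
It fails at once if the calliper, gearhead or grease tin is pushed more than 15 mm (distance of any of calliper_mid, gearhead_mid, grease_mid from where it was at the start of the episode above 0.015 m).
It also fails if it takes over 64 s, if anything falls off the work surface, if the arm or the gripper's body presses on something with over 40 N, if the wrist force passes 120 N, or if a joint passes its speed limit or range.

## Working session

There is one attempt and no reset: what is moved stays moved. The work goes in short steps, Python scripts to look and compute and a tool call to move; the robot and the scene stay as the last step left them, time stands still between calls to the robot, and variables do not carry over. Pictures are saved under pics/ and viewed, and the job is handed in when it is done.

Besides the shell and the picture viewer there is one more tool, called after "Call:" as name(argument=value, ...) on one line, values as JSON. drive_tool: Moves the arm, as the interface text tells. Its arguments: {"type":"object","properties":{"rows":{"type":"array","items":{"type":"number"}},"newtons":{"type":"number"}},"required":["rows"]}

```bash
mkdir -p pics; ls
python3 - <<'E'
from rig import r, grab_frame, camera_params
import cv2
for n in ("side","top"):
    im=grab_frame(n); cv2.imwrite(f"pics/{n}0.png",im[:,:,::-1]); p=camera_params(n); print(n,p)
print(r.sense())
E
```

```text
pics
side {'vertical_fov': 43.53377329531367, 'cx': 326.21464136259334, 'cy': 206.80512177359964, 'pose': array([[ 9.79626037e-01, -9.37110885e-02,  1.77626178e-01,
         4.20330512e+02],
       [-2.00056954e-01, -3.77805084e-01,  9.04013569e-01,
        -7.08698667e+02],
       [-1.76080226e-02, -9.21130583e-01, -3.88855252e-01,
         3.92702448e+02],
       [ 0.00000000e+00,  0.00000000e+00,  0.00000000e+00,
         1.00000000e+00]])}
top {'vertical_fov': 55.175531533631386, 'cx': 315.5899461194954, 'cy': 198.98398122116933, 'pose': array([[-5.17831193e-03, -9.97418310e-01,  7.16233225e-02,
         4.92903301e+02],
       [-9.99901239e-01,  4.22878037e-03, -1.34025832e-02,
         6.90716275e+01],
       [ 1.30651026e-02, -7.16856517e-02, -9.97341702e-01,
         9.51036028e+02],
       [ 0.00000000e+00,  0.00000000e+00,  0.00000000e+00,
         1.00000000e+00]])}
{'clock': 0.1, 'qpos': array([ 1.23163112e+00,  3.53583667e-01,  1.63408774e+00,  2.13846818e-05,
        1.15525196e+00, -2.40093327e-03]), 'qvel': array([-2.17951741e-04, -1.68398670e-03, -2.62975447e-03,  1.21423373e-03,
        1.87126166e-05,  1.78839053e-03]), 'joint_efforts': array([ 8.79263716e-04, -6.06363487e+01, -3.42817390e+01, -5.91148182e-05,
        3.93362759e-03, -6.13499992e-06]), 'eef_pos': array([206.36222388, 589.45912858, 230.62182206]), 'tcp_rot': array([-1.58788997,  1.56946546, -1.92466289]), 'contact_force': array([-0.00375959, -0.45132414,  0.1072134 ]), 'wrist_torque': array([ 0.00117379, -0.01670855, -0.01478255]), 'opening': 0.9983765501624082}
```

View pics/side0.png

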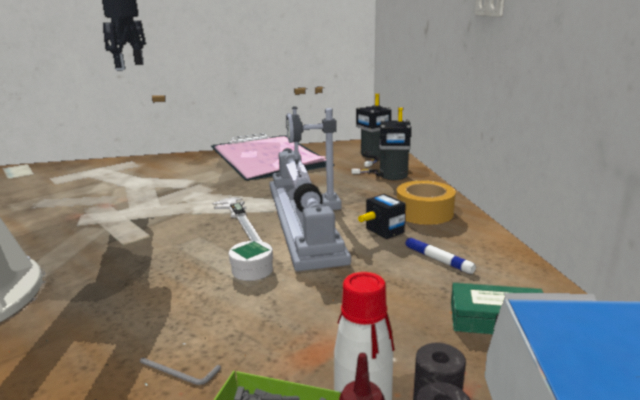

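View pics/top0.png

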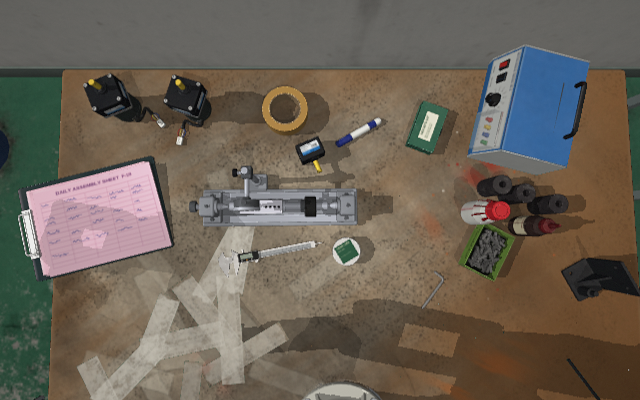

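The side view shows the spindle's black rim at about (308,197) and the gauge behind it. The top view shows the rim at (310,206), the square part at about (265,207) with dots, and the gauge at about (250,180). I'll zoom in.

Run:
```python
import cv2
a=cv2.imread("pics/top0.png")[160:240,185:365]; cv2.imwrite("pics/topz.png",cv2.resize(a,None,fx=4.4,fy=4.4,interpolation=cv2.INTER_CUBIC))
a=cv2.imread("pics/side0.png")[90:280,240:380]; cv2.imwrite("pics/sidez.png",cv2.resize(a,None,fx=3.1,fy=3.1,interpolation=cv2.INTER_CUBIC))
```

```text
(no output)
```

View pics/topz.png

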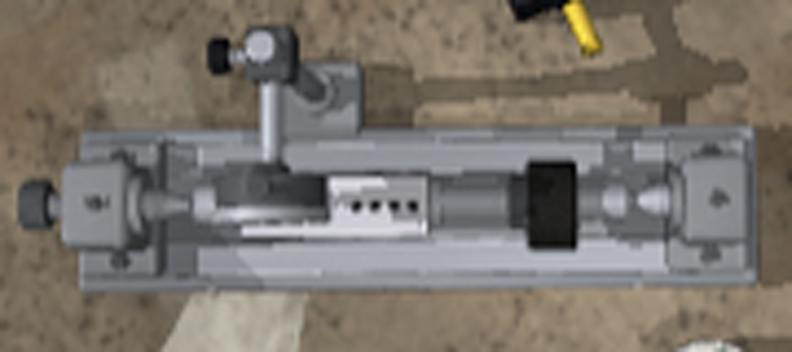

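View pics/sidez.png

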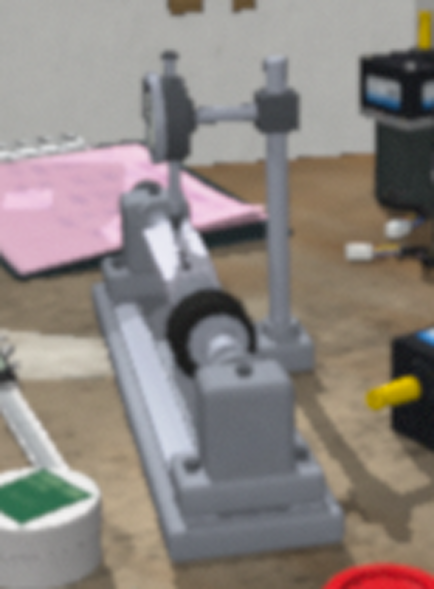

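The four-dot flat is up: four dots show in the top view at about (265–280,207). Four quarter turns in +x will therefore visit flats 1, 2, 3 and 4 in order. Next I'll measure the rim.

```bash
cat > h.py <<'E'
import numpy as np, cv2
from rig import r, grab_frame, camera_params
from scipy.spatial.transform import Rotation as Ro
def ray(n,u,v):
    p=camera_params(n); f=200/np.tan(np.radians(p['vertical_fov']/2)); P=p['pose']
    return P[:3,3], P[:3,:3]@np.array([(u-p['cx'])/f,(v-p['cy'])/f,1])
def onz(n,u,v,z):
    o,d=ray(n,u,v); return o+d*(z-o[2])/d[2]
def proj(n,X):
    p=camera_params(n); f=200/np.tan(np.radians(p['vertical_fov']/2)); P=p['pose']
    c=P[:3,:3].T@(np.array(X)-P[:3,3]); return np.array([f*c[0]/c[2]+p['cx'],f*c[1]/c[2]+p['cy']])
def tri(a,b):
    o1,d1=a;o2,d2=b;s=np.linalg.lstsq(np.c_[d1,-d2],o2-o1,rcond=None)[0]
    A=o1+s[0]*d1;B=o2+s[1]*d2; return (A+B)/2,np.linalg.norm(A-B)
E
python3 - <<'E'
from h import *
t=cv2.imread("pics/top0.png");g=t.max(2)
m=(g<45).astype(np.uint8);m[:190]=0;m[225:]=0;m[:,:290]=0;m[:,330:]=0
n,l,s,c=cv2.connectedComponentsWithStats(m);k=1+s[1:,4].argmax();print(s[k],c[k])
x0,y0,w,h=s[k][:4]
for (u,v) in [(x0-.5,c[k][1]),(x0+w-.5,c[k][1]),(c[k][0],y0-.5),(c[k][0],y0+h-.5)]: print(onz("top",u,v,95 if v==c[k][1] else 80).round(1))
# side rim ellipse
t=cv2.imread("pics/side0.png");g=t.max(2)
m=(g<60).astype(np.uint8);m[:175]=0;m[220:]=0;m[:,:285]=0;m[:,330:]=0
n,l,s,c2=cv2.connectedComponentsWithStats(m);k2=1+s[1:,4].argmax();print(s[k2],c2[k2])
C=onz("top",*c[k],84);C[2]=78;print("C",C, proj("side",C),proj("side",C+[0,-13,0]))
# bed corners in topz: (80,128),(755,125),(758,288),(78,290)
for u,v in [(80,128),(755,126),(758,288),(80,290)]:
    print(onz("top",185+u/4.4-.4,160+v/4.4-.4,25).round(1))
# end screws / tips: left knob centre(38,203), right tip(665,200)
print(onz("top",185+38/4.4,160+203/4.4,78),onz("top",185+700/4.4,160+200/4.4,85))
s=r.sense();print(Ro.from_euler('xyz',s['tcp_rot']).as_matrix().round(3))
E
```

```text
[301 197  15  19 213] [309.85915493 205.88732394]
[539.   91.4  95. ]
[538.9  57.8  95. ]
[561.2  70.4  80. ]
[517.9  70.6  80. ]
[294 184  28  27 264] [303.9469697  193.33712121]
C [539.52799213  70.49900171  78.        ] [306.38307054 197.54731409] [307.66216946 200.35912097]
[585.5 329.6  25. ]
[585.2 -42.3  25. ]
[495.8 -42.8  25. ]
[496.6 328.2  25. ]
[540.46660939 334.81723478  78.        ] [540.10954352  -7.13747436  85.        ]
[[-0.     0.33   0.944]
 [-0.001  0.944 -0.33 ]
 [-1.    -0.001 -0.   ]]
```

Call:
drive_tool(rows=[0, -385, 475, 70.7, 0, 0, 0, 0, -385, 475, 70.7, 0, 0, 0, 0, -385, 475, 70.7, 0, 0, 0, 0, -385, 475, 70.7, 0, 0, 0, 0, -385, 475, 70.7, 0, 0, 0, 0, -385, 475, 70.7, 0, 0, 0, 0, -385, 475, 70.7, 0, 0, 0, 0, -385, 475, 70.7, 0, 0, 0, 0, -385, 475, 70.7, 0, 0, 0, 0, -385, 475, 70.7, 0, 0, 0], newtons=60)

```text
clock: 1.35
eef_pos: [528.3, 66.8, 231.0]
tcp_rot: [-0.349, 1.569, -1.921]
contact_force: [-0.0, 1.1, -0.5]
opening: 0.0
```

Call:
drive_tool(rows=[50, 0, -2.5, 0, 0, 0, 0, 100, 0, -2.5, 0, 0, 0, 0, 115, 0, -2.5, 0, 0, 0, 0, 115, 0, -2.5, 0, 0, 0, 0, 115, 0, -2.5, 0, 0, 0, 0])

```text
clock: 1.98
eef_pos: [529.5, 69.6, 117.7]
tcp_rot: [1.138, 1.568, -0.433]
contact_force: [-0.4, -0.3, -0.3]
opening: 0.002
```

Run:
```python
from h import *
for n,(y,x,h,w) in (("side",(90,240,190,140)),("top",(160,185,80,180))):
    a=grab_frame(n)[y:y+h,x:x+w,::-1]; cv2.imwrite(f"pics/{n}1.png",cv2.resize(a,None,fx=3.1 if n=="side" else 4.4,fy=3.1 if n=="side" else 4.4,interpolation=cv2.INTER_CUBIC))
s=r.sense();print(s['eef_pos'],s['contact_force'])
```

```text
[529.44075373  69.51174718 117.71050076] [ 0.06821073 -0.00664223 -0.2907424 ]
```

View pics/side1.png

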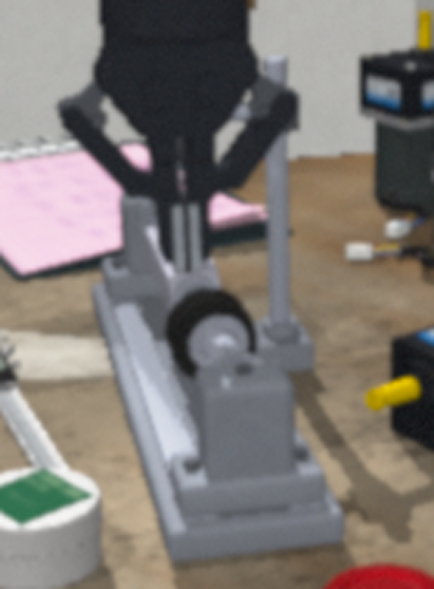

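View pics/top1.png

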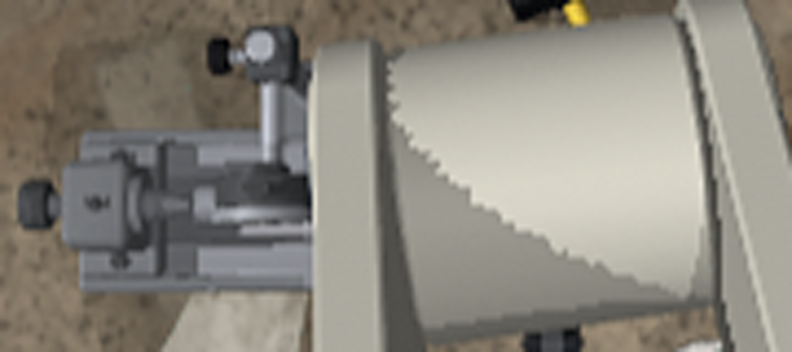

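The fingertip hangs over the rim at tile (188,270), with the rim at (210,330). The gripper is clear of the gauge. I'll go down until it touches.

Call:
drive_tool(rows=[6, 0, 0, 0, 0, 0, 0, 11, 0, 0, 0, 0, 0, 0, 13, 0, 0, 0, 0, 0, 0])

```text
clock: 2.45
eef_pos: [529.2, 69.5, 104.4]
tcp_rot: [1.113, 1.569, -0.459]
contact_force: [0.1, 0.3, 0.4]
opening: -0.001
```

Call:
drive_tool(rows=[1, 0, 0, 0, 0, 0, 0])

```text
clock: 2.58
eef_pos: [529.1, 69.4, 103.1]
tcp_rot: [0.982, 1.569, -0.59]
contact_force: [-0.4, -0.9, 0.7]
opening: 0.002
```

Call:
drive_tool(rows=[1, 0, 0, 0, 0, 0, 0])

```text
clock: 2.7
eef_pos: [529.1, 69.4, 101.9]
tcp_rot: [0.915, 1.569, -0.656]
contact_force: [0.0, 0.6, 0.5]
opening: -0.003
```

Call:
drive_tool(rows=[1, 0, 0, 0, 0, 0, 0])

```text
clock: 2.82
eef_pos: [529.1, 69.4, 100.9]
tcp_rot: [0.909, 1.569, -0.662]
contact_force: [0.3, -0.0, 1.8]
opening: -0.001
```

Call:
drive_tool(rows=[0.5, 0, 0, 0, 0, 0, 0])

```text
clock: 2.95
eef_pos: [529.1, 69.4, 100.6]
tcp_rot: [0.868, 1.569, -0.704]
contact_force: [-2.0, -0.1, 6.3]
opening: 0.001
```

Call:
drive_tool(rows=[0.5, 0, 0, 0, 0, 0, 0])

```text
clock: 3.08
eef_pos: [529.1, 69.5, 100.5]
tcp_rot: [0.883, 1.569, -0.689]
contact_force: [-2.9, -0.3, 7.7]
opening: 0.001
```

Call:
drive_tool(rows=[0.7, 3, 0, 0, 0, 0, 0])

```text
clock: 3.2
eef_pos: [531.5, 69.4, 100.7]
tcp_rot: [0.043, 1.57, -1.529]
contact_force: [-9.2, -0.9, 25.3]
opening: 0.002
```

Call:
drive_tool(rows=[0.7, 3, 0, 0, 0, 0, 0])

```text
clock: 3.32
eef_pos: [535.0, 69.5, 101.7]
tcp_rot: [0.798, 1.569, -0.773]
contact_force: [-5.2, -1.3, 22.4]
opening: -0.0
```

Call:
drive_tool(rows=[0, 3, 0, 0, 0, 0, 0])

```text
clock: 3.45
eef_pos: [538.6, 69.5, 102.7]
tcp_rot: [1.217, 1.568, -0.354]
contact_force: [0.2, -0.1, 0.5]
opening: -0.001
```

Call:
drive_tool(rows=[0, 3, 0, 0, 0, 0, 0])

```text
clock: 3.58
eef_pos: [541.8, 69.5, 102.9]
tcp_rot: [1.281, 1.568, -0.291]
contact_force: [-0.0, -0.4, 0.1]
opening: -0.002
```

Call:
drive_tool(rows=[0, 0, 0, 0, 0, 0, 0])

```text
clock: 3.7
eef_pos: [542.0, 69.5, 102.8]
tcp_rot: [1.301, 1.568, -0.27]
contact_force: [0.2, -0.2, -0.3]
opening: 0.003
```

Call:
drive_tool(rows=[1, 0, 0, 0, 0, 0, 0])

```text
clock: 3.82
eef_pos: [542.2, 69.5, 102.0]
tcp_rot: [1.311, 1.568, -0.261]
contact_force: [-2.5, -0.4, 15.3]
opening: 0.0
```

Call:
drive_tool(rows=[0.5, 0, 0, 0, 0, 0, 0])

```text
clock: 3.95
eef_pos: [542.7, 69.5, 102.1]
tcp_rot: [1.377, 1.566, -0.194]
contact_force: [-1.2, -0.6, 12.1]
opening: 0.004
```

Call:
drive_tool(rows=[-4, 0, 0, 0, 0, 0, 0, -4, -17, 0, 0, 0, 0, 0, -2, -17, 0, 0, 0, 0, 0, 1, -17, 0, 0, 0, 0, 0, 2, -17, 0, 0, 0, 0, 0, 2, -17, 0, 0, 0, 0, 0])

```text
clock: 4.7
eef_pos: [525.6, 69.5, 99.9]
tcp_rot: [1.351, 1.567, -0.221]
contact_force: [-1.2, -0.9, 1.6]
opening: -0.003
```

Call:
drive_tool(rows=[0.6, 0, 0, 0, 0, 0, 0, 0.8, 0, 0, 0, 0, 0, 0])

```text
clock: 4.95
eef_pos: [525.3, 69.5, 99.2]
tcp_rot: [1.281, 1.568, -0.291]
contact_force: [-3.8, 0.3, 7.1]
opening: 0.004
```

Call:
drive_tool(rows=[-0.3, 2, 0, 0, 0, 0, 0, -1, 4, 0, 0, 0, 0, 0])

```text
clock: 5.2
eef_pos: [528.6, 69.5, 100.6]
tcp_rot: [0.946, 1.569, -0.626]
contact_force: [-6.4, -0.0, 11.7]
opening: -0.002
```

Call:
drive_tool(rows=[-0.1, 2.5, 0, 0, 0, 0, 0, -0.6, 4.5, 0, 0, 0, 0, 0])

```text
clock: 5.45
eef_pos: [533.2, 69.6, 102.1]
tcp_rot: [1.006, 1.569, -0.566]
contact_force: [-4.7, 1.0, 13.8]
opening: 0.0
```

Call:
drive_tool(rows=[0, 2.5, 0, 0, 0, 0, 0, -0.4, 4.5, 0, 0, 0, 0, 0])

```text
clock: 5.7
eef_pos: [537.9, 69.6, 103.0]
tcp_rot: [1.118, 1.569, -0.454]
contact_force: [-2.0, 0.3, 5.0]
opening: 0.002
```

Call:
drive_tool(rows=[0.6, 2.5, 0, 0, 0, 0, 0, 0.5, 4.5, 0, 0, 0, 0, 0])

```text
clock: 5.95
eef_pos: [543.2, 69.6, 103.4]
tcp_rot: [1.376, 1.568, -0.196]
contact_force: [-0.6, -0.1, 7.3]
opening: -0.0
```

Call:
drive_tool(rows=[0.6, 2.5, 0, 0, 0, 0, 0, 0.9, 4.5, 0, 0, 0, 0, 0])

```text
clock: 6.2
eef_pos: [549.4, 69.7, 103.6]
tcp_rot: [1.5, 1.565, -0.072]
contact_force: [1.4, -1.1, 9.1]
opening: 0.002
```

Call:
drive_tool(rows=[0.6, 2, 0, 0, 0, 0, 0, 0.8, 3, 0, 0, 0, 0, 0, -4, 4, 0, 0, 0, 0, 0, -10, 4, 0, 0, 0, 0, 0, -12, 4, 0, 0, 0, 0, 0])

```text
clock: 6.82
eef_pos: [553.2, 69.7, 116.0]
tcp_rot: [1.513, 1.564, -0.059]
contact_force: [-0.6, 0.3, 0.0]
opening: -0.001
```

Run:
```python
from h import *
for n,(y,x,h,w) in (("side",(90,240,190,140)),("top",(160,185,80,180))):
    a=grab_frame(n)[y:y+h,x:x+w,::-1]; cv2.imwrite(f"pics/{n}2.png",cv2.resize(a,None,fx=3.1 if n=="side" else 4.4,fy=3.1 if n=="side" else 4.4,interpolation=cv2.INTER_CUBIC))
s=r.sense();print(s['eef_pos'],s['contact_force'])
```

```text
[553.21314539  69.67809865 115.81272376] [-0.3232871   0.97574831  0.93865376]
```

View pics/top2.png

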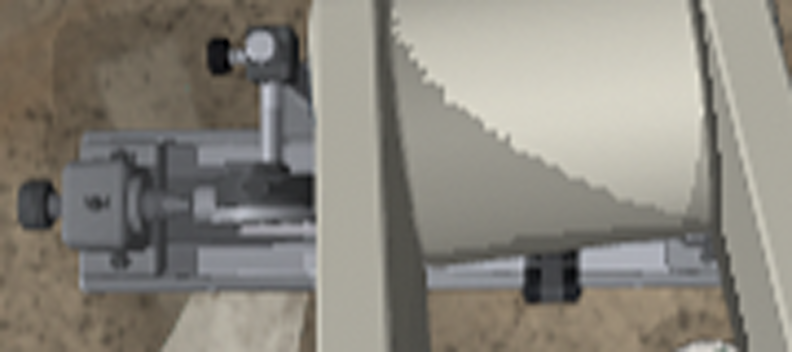

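View pics/side2.png

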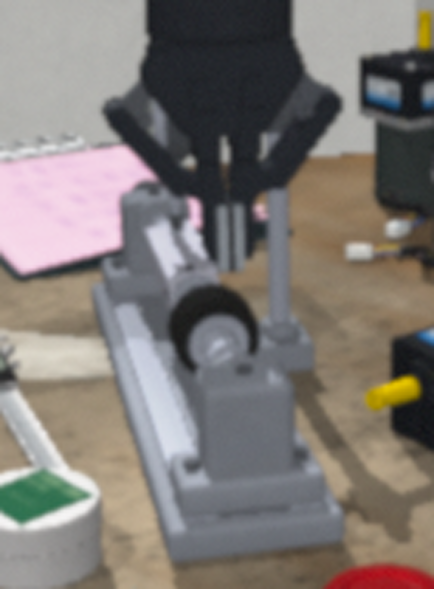

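The arm hides the dots, so I'll step aside to check. This also gives the still second.

Call:
drive_tool(rows=[-40, -20, 30, 0, 0, 0, 0, -60, -30, 90, 0, 0, 0, 0, -60, -30, 150, 0, 0, 0, 0, -60, -30, 180, 0, 0, 0, 0, -60, -30, 180, 0, 0, 0, 0, -60, -30, 180, 0, 0, 0, 0, -60, -30, 180, 0, 0, 0, 0, -60, -30, 180, 0, 0, 0, 0])

```text
clock: 7.92
eef_pos: [522.8, -109.3, 175.6]
tcp_rot: [1.522, 1.565, -0.048]
contact_force: [0.7, 1.0, 0.4]
opening: -0.004
```

```bash
cat > look.py <<'E'
from h import *
import sys
k=sys.argv[1]
a=grab_frame("top")[160:240,185:365,::-1]; cv2.imwrite(f"pics/top{k}.png",cv2.resize(a,None,fx=4.4,fy=4.4,interpolation=cv2.INTER_CUBIC))
s=r.sense();print(s['clock'],s['eef_pos'],s['contact_force'])
E
python3 look.py 3
```

```text
7.975 [ 522.76563863 -109.48579015  175.67153301] [ 0.62329048 -0.02695716 -0.11828164]
```

View pics/top3.png

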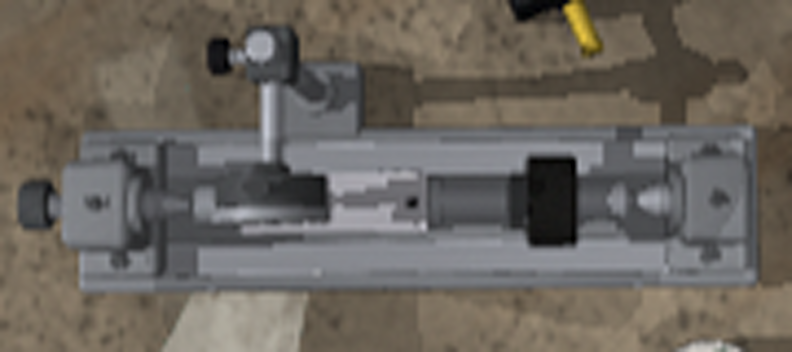

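The one-dot flat is up (single dot at tile (412,202)), untouched since about 6.6 s. On to flat two.

Call:
drive_tool(rows=[0, 3, -60, 0, 0, 0, 0, 20, 3, -120, 0, 0, 0, 0, 50, 3, -170, 0, 0, 0, 0, 66, 3, -179, 0, 0, 0, 0, 70, 3, -179, 0, 0, 0, 0, 71, 3, -179, 0, 0, 0, 0, 71, 3, -179, 0, 0, 0, 0])

```text
clock: 8.85
eef_pos: [526.7, 68.5, 105.3]
tcp_rot: [1.531, 1.563, -0.041]
contact_force: [0.6, -0.4, -0.4]
opening: 0.003
```

Call:
drive_tool(rows=[1, 0, 0, 0, 0, 0, 0, 2, 0, 0, 0, 0, 0, 0])

```text
clock: 9.1
eef_pos: [527.1, 68.0, 103.7]
tcp_rot: [1.542, 1.563, -0.031]
contact_force: [-0.9, -1.0, 0.0]
opening: -0.002
```

Call:
drive_tool(rows=[0.7, 0, 0, 0, 0, 0, 0])

```text
clock: 9.22
eef_pos: [527.2, 67.8, 103.1]
tcp_rot: [1.546, 1.562, -0.027]
contact_force: [-0.2, 0.1, -1.2]
opening: -0.0
```

Call:
drive_tool(rows=[0.7, -1, -1.5, 0, 0, 0, 0, 1, -1, -1.5, 0, 0, 0, 0])

```text
clock: 9.48
eef_pos: [526.0, 69.4, 102.0]
tcp_rot: [1.547, 1.562, -0.026]
contact_force: [-0.6, 0.0, -0.6]
opening: -0.004
```

Call:
drive_tool(rows=[0.7, 0, 0, 0, 0, 0, 0])

```text
clock: 9.6
eef_pos: [526.1, 69.5, 101.3]
tcp_rot: [1.544, 1.562, -0.028]
contact_force: [-0.8, -0.1, -0.2]
opening: 0.002
```

Call:
drive_tool(rows=[0.7, 0, 0, 0, 0, 0, 0])

```text
clock: 9.72
eef_pos: [525.9, 69.6, 100.6]
tcp_rot: [1.539, 1.563, -0.033]
contact_force: [-1.6, -0.4, 4.4]
opening: 0.0
```

Call:
drive_tool(rows=[0.6, 0, 0, 0, 0, 0, 0])

```text
clock: 9.85
eef_pos: [525.6, 69.5, 100.2]
tcp_rot: [1.52, 1.563, -0.052]
contact_force: [-3.9, -1.1, 7.5]
opening: 0.0
```

Call:
drive_tool(rows=[-0.3, 2, 0, 0, 0, 0, 0, -1, 4, 0, 0, 0, 0, 0])

```text
clock: 10.1
eef_pos: [529.0, 69.6, 101.7]
tcp_rot: [1.508, 1.565, -0.064]
contact_force: [-4.0, -0.1, 11.2]
opening: 0.001
```

Call:
drive_tool(rows=[0, 2.5, 0, 0, 0, 0, 0, -0.5, 4.5, 0, 0, 0, 0, 0])

```text
clock: 10.35
eef_pos: [533.8, 69.6, 103.1]
tcp_rot: [1.521, 1.564, -0.052]
contact_force: [-3.3, -0.8, 9.9]
opening: 0.001
```

Call:
drive_tool(rows=[0.2, 2.5, 0, 0, 0, 0, 0, -0.1, 4.5, 0, 0, 0, 0, 0])

```text
clock: 10.6
eef_pos: [538.7, 69.6, 103.7]
tcp_rot: [1.536, 1.563, -0.036]
contact_force: [-1.1, -0.2, 4.7]
opening: 0.002
```

Call:
drive_tool(rows=[0.6, 2.5, 0, 0, 0, 0, 0, 0.5, 4.5, 0, 0, 0, 0, 0])

```text
clock: 10.85
eef_pos: [543.4, 69.6, 103.6]
tcp_rot: [1.543, 1.563, -0.03]
contact_force: [-2.0, -0.0, 6.0]
opening: -0.0
```

Call:
drive_tool(rows=[0.8, 2.5, 0, 0, 0, 0, 0, 1.2, 4.5, 0, 0, 0, 0, 0])

```text
clock: 11.1
eef_pos: [549.1, 69.7, 103.2]
tcp_rot: [1.566, 1.561, -0.007]
contact_force: [-0.3, -0.6, 8.9]
opening: 0.001
```

Call:
drive_tool(rows=[1.1, 2.5, 0, 0, 0, 0, 0, 1.7, 4.5, 0, 0, 0, 0, 0])

```text
clock: 11.35
eef_pos: [555.4, 69.7, 102.5]
tcp_rot: [1.58, 1.558, 0.007]
contact_force: [3.2, -0.5, 6.0]
opening: -0.002
```

Call:
drive_tool(rows=[-5, 3, 0, 0, 0, 0, 0, -15, 3, 0, 0, 0, 0, 0, -45, -20, 30, 0, 0, 0, 0, -75, -30, 90, 0, 0, 0, 0, -75, -30, 150, 0, 0, 0, 0, -75, -30, 180, 0, 0, 0, 0, -75, -30, 180, 0, 0, 0, 0, -75, -30, 180, 0, 0, 0, 0, -75, -30, 180, 0, 0, 0, 0])

```text
clock: 12.48
eef_pos: [524.0, -109.1, 177.1]
tcp_rot: [1.602, 1.558, 0.031]
contact_force: [0.2, -0.3, 0.0]
opening: -0.002
```

```bash
python3 look.py 4
```

```text
12.525 [ 524.07749272 -109.12239328  177.04951424] [-0.56896889  0.41977042 -0.19516377]
```

View pics/top4.png

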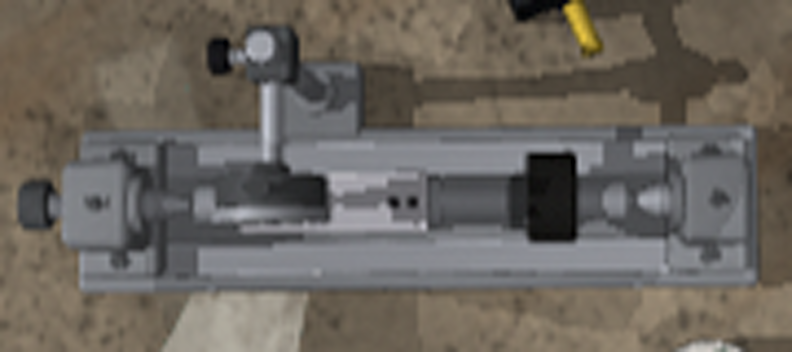

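Two dots are up (tile (393,202) and (412,202)). On to flat three.

Call:
drive_tool(rows=[0, 2, -60, 0, 0, 0, 0, 20, 2, -120, 0, 0, 0, 0, 50, 2, -170, 0, 0, 0, 0, 66, 2, -179, 0, 0, 0, 0, 72, 2, -179, 0, 0, 0, 0, 74, 2, -179, 0, 0, 0, 0, 74, 2, -179, 0, 0, 0, 0])

```text
clock: 13.4
eef_pos: [527.5, 68.9, 103.7]
tcp_rot: [1.595, 1.557, 0.023]
contact_force: [0.4, -0.2, -0.6]
opening: -0.0
```

Call:
drive_tool(rows=[1, -0.5, -1, 0, 0, 0, 0, 2, -0.5, -1, 0, 0, 0, 0])

```text
clock: 13.65
eef_pos: [527.3, 69.5, 102.1]
tcp_rot: [1.6, 1.556, 0.027]
contact_force: [0.4, -0.1, 0.1]
opening: -0.001
```

Call:
drive_tool(rows=[0.7, 0, 0, 0, 0, 0, 0])

```text
clock: 13.78
eef_pos: [527.4, 69.3, 101.5]
tcp_rot: [1.603, 1.556, 0.029]
contact_force: [-0.4, 0.7, 0.7]
opening: -0.004
```

Call:
drive_tool(rows=[0.7, -1.5, 0, 0, 0, 0, 0])

```text
clock: 13.9
eef_pos: [526.0, 69.3, 100.8]
tcp_rot: [1.603, 1.556, 0.029]
contact_force: [-0.4, 1.2, -0.1]
opening: -0.001
```

Call:
drive_tool(rows=[0.7, 0, 0, 0, 0, 0, 0])

```text
clock: 14.02
eef_pos: [525.9, 69.3, 100.1]
tcp_rot: [1.603, 1.556, 0.03]
contact_force: [-1.0, -0.6, -0.3]
opening: -0.001
```

Call:
drive_tool(rows=[0.6, 0, 0, 0, 0, 0, 0])

```text
clock: 14.15
eef_pos: [525.9, 69.3, 99.5]
tcp_rot: [1.602, 1.556, 0.029]
contact_force: [-0.2, -0.9, 0.0]
opening: 0.002
```

Call:
drive_tool(rows=[0.7, 0, 0, 0, 0, 0, 0])

```text
clock: 14.28
eef_pos: [525.9, 69.3, 98.7]
tcp_rot: [1.601, 1.556, 0.028]
contact_force: [0.2, 0.3, 0.2]
opening: 0.003
```

Call:
drive_tool(rows=[0.6, 0, 0, 0, 0, 0, 0])

```text
clock: 14.4
eef_pos: [525.9, 69.4, 98.0]
tcp_rot: [1.601, 1.556, 0.028]
contact_force: [-1.0, 0.1, -0.1]
opening: -0.003
```

Call:
drive_tool(rows=[0.6, 0, 0, 0, 0, 0, 0])

```text
clock: 14.52
eef_pos: [525.9, 69.4, 97.4]
tcp_rot: [1.601, 1.556, 0.028]
contact_force: [-1.2, -0.5, 3.2]
opening: 0.002
```

Call:
drive_tool(rows=[0.6, 0, 0, 0, 0, 0, 0])

```text
clock: 14.65
eef_pos: [525.6, 69.4, 96.9]
tcp_rot: [1.598, 1.557, 0.024]
contact_force: [-3.4, -0.1, 6.3]
opening: -0.002
```

Call:
drive_tool(rows=[-0.2, 2, 0, 0, 0, 0, 0, -0.8, 4, 0, 0, 0, 0, 0])

```text
clock: 14.9
eef_pos: [528.4, 69.3, 98.1]
tcp_rot: [1.601, 1.559, 0.028]
contact_force: [-7.8, 0.2, 13.8]
opening: 0.001
```

Call:
drive_tool(rows=[0.1, 2.5, 0, 0, 0, 0, 0, -0.3, 4.5, 0, 0, 0, 0, 0])

```text
clock: 15.15
eef_pos: [532.5, 69.4, 99.5]
tcp_rot: [1.605, 1.56, 0.032]
contact_force: [-6.3, 0.1, 18.6]
opening: -0.001
```

Call:
drive_tool(rows=[-0.1, 2.5, 0, 0, 0, 0, 0, -0.4, 4.5, 0, 0, 0, 0, 0])

```text
clock: 15.4
eef_pos: [537.4, 69.4, 100.7]
tcp_rot: [1.613, 1.559, 0.039]
contact_force: [-2.6, -0.4, 7.2]
opening: -0.005
```

Call:
drive_tool(rows=[0.5, 2.5, 0, 0, 0, 0, 0, 0.4, 4.5, 0, 0, 0, 0, 0])

```text
clock: 15.65
eef_pos: [542.0, 69.4, 100.7]
tcp_rot: [1.615, 1.559, 0.041]
contact_force: [-1.0, 0.1, 3.5]
opening: 0.001
```

Call:
drive_tool(rows=[0.9, 2, 0, 0, 0, 0, 0, 1.2, 4, 0, 0, 0, 0, 0])

```text
clock: 15.9
eef_pos: [547.3, 69.5, 100.3]
tcp_rot: [1.619, 1.556, 0.046]
contact_force: [0.4, -1.4, 8.8]
opening: -0.002
```

Call:
drive_tool(rows=[0.9, 2, 0, 0, 0, 0, 0, 1.4, 4, 0, 0, 0, 0, 0])

```text
clock: 16.15
eef_pos: [553.1, 69.5, 99.9]
tcp_rot: [1.621, 1.553, 0.048]
contact_force: [1.8, -0.6, 6.9]
opening: 0.002
```

Call:
drive_tool(rows=[0.9, 2, 0, 0, 0, 0, 0, 1.5, 3.5, 0, 0, 0, 0, 0])

```text
clock: 16.4
eef_pos: [557.6, 69.6, 98.9]
tcp_rot: [1.624, 1.551, 0.051]
contact_force: [2.4, 0.7, 5.0]
opening: 0.001
```

Call:
drive_tool(rows=[-5, 3, 0, 0, 0, 0, 0, -15, 3, 0, 0, 0, 0, 0, -45, -20, 30, 0, 0, 0, 0, -75, -30, 90, 0, 0, 0, 0, -75, -30, 150, 0, 0, 0, 0, -75, -30, 180, 0, 0, 0, 0, -75, -30, 180, 0, 0, 0, 0, -75, -30, 180, 0, 0, 0, 0, -75, -30, 180, 0, 0, 0, 0])

```text
clock: 17.52
eef_pos: [525.6, -109.3, 173.0]
tcp_rot: [1.639, 1.551, 0.068]
contact_force: [-0.5, -0.0, 0.5]
opening: 0.002
```

```bash
python3 look.py 5
```

```text
17.575 [ 525.66682248 -109.35802704  173.02049945] [-0.52935207 -0.60373352 -0.11485937]
```

View pics/top5.png

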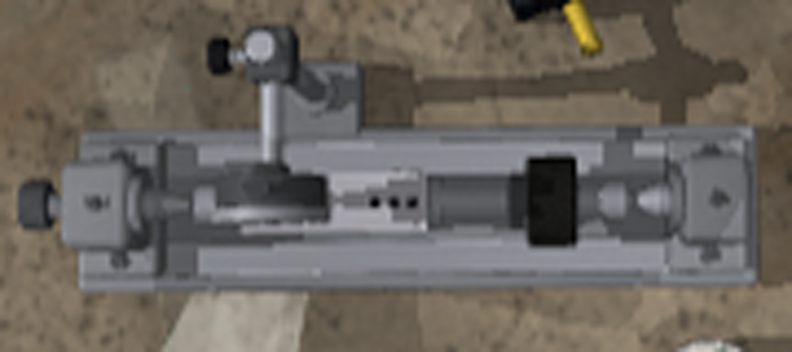

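Three dots are up (tile (375–412,202)). On to flat four.

Call:
drive_tool(rows=[0, -1, -60, 0, 0, 0, 0, 20, -1, -120, 0, 0, -1, 0, 50, -1, -170, 0, 0, -1, 0, 66, -1, -179, 0, 0, -1, 0, 71, -1, -179, 0, 0, -1, 0, 73, -1, -179, 0, 0, -1, 0, 73, -1, -179, 0, 0, -1, 0])

```text
clock: 18.45
eef_pos: [526.7, 68.8, 100.8]
tcp_rot: [1.982, 1.568, 0.409]
contact_force: [1.1, -1.0, 0.3]
opening: -0.003
```

Call:
drive_tool(rows=[1, -0.5, -0.5, 0, 0, 0, 0, 2, -0.5, -0.5, 0, 0, 0, 0])

```text
clock: 18.7
eef_pos: [526.5, 68.8, 99.2]
tcp_rot: [1.924, 1.567, 0.35]
contact_force: [0.0, 0.0, 0.0]
opening: 0.002
```

Call:
drive_tool(rows=[0.8, 0, 0, 0, 0, 0, 0])

```text
clock: 18.82
eef_pos: [526.6, 68.6, 98.5]
tcp_rot: [1.903, 1.567, 0.328]
contact_force: [0.0, 0.2, 0.6]
opening: 0.0
```

Call:
drive_tool(rows=[0.7, -0.6, -0.8, 0, 0, 0, 0])

```text
clock: 18.95
eef_pos: [526.1, 69.3, 97.9]
tcp_rot: [1.893, 1.567, 0.318]
contact_force: [0.4, 0.1, 0.7]
opening: 0.003
```

Call:
drive_tool(rows=[0.6, 0, 0, 0, 0, 0, 0])

```text
clock: 19.08
eef_pos: [526.0, 69.4, 97.2]
tcp_rot: [1.904, 1.567, 0.33]
contact_force: [-0.2, 0.1, 0.1]
opening: 0.004
```

Call:
drive_tool(rows=[0.6, 0, 0, 0, 0, 0, 0])

```text
clock: 19.2
eef_pos: [525.9, 69.5, 96.6]
tcp_rot: [1.899, 1.567, 0.325]
contact_force: [-2.0, -1.1, 3.1]
opening: 0.003
```

Call:
drive_tool(rows=[0.5, 0, 0, 0, 0, 0, 0])

```text
clock: 19.32
eef_pos: [525.6, 69.5, 96.2]
tcp_rot: [1.923, 1.567, 0.349]
contact_force: [-2.6, -0.7, 6.0]
opening: 0.001
```

Call:
drive_tool(rows=[-0.4, 2, 0, 0, 0, 0, 0, -1.2, 4, 0, 0, 0, 0, 0])

```text
clock: 19.58
eef_pos: [528.7, 69.4, 97.6]
tcp_rot: [2.324, 1.569, 0.75]
contact_force: [-6.1, -0.6, 11.2]
opening: 0.0
```

Call:
drive_tool(rows=[-0.2, 2.5, 0, 0, 0, 0, 0, -0.8, 4.5, 0, 0, 0, 0, 0])

```text
clock: 19.82
eef_pos: [533.0, 69.5, 99.2]
tcp_rot: [2.638, 1.569, 1.064]
contact_force: [-4.1, -0.6, 12.9]
opening: 0.001
```

Call:
drive_tool(rows=[-0.1, 2.5, 0, 0, 0, 0, 0, -0.5, 4.5, 0, 0, 0, 0, 0])

```text
clock: 20.08
eef_pos: [537.8, 69.5, 100.2]
tcp_rot: [2.452, 1.569, 0.878]
contact_force: [-1.9, -0.0, 5.2]
opening: -0.001
```

Call:
drive_tool(rows=[0.5, 2.5, 0, 0, 0, 0, 0, 0.3, 4.5, 0, 0, 0, 0, 0])

```text
clock: 20.32
eef_pos: [542.7, 69.5, 100.5]
tcp_rot: [2.226, 1.569, 0.652]
contact_force: [-3.2, -0.4, 6.7]
opening: -0.002
```

Call:
drive_tool(rows=[0.6, 2, 0, 0, 0, 0, 0, 0.7, 4, 0, 0, 0, 0, 0])

```text
clock: 20.58
eef_pos: [547.9, 69.6, 100.7]
tcp_rot: [1.905, 1.567, 0.331]
contact_force: [0.6, -0.9, 9.6]
opening: -0.001
```

Call:
drive_tool(rows=[0.7, 2, 0, 0, 0, 0, 0, 0.9, 4, 0, 0, 0, 0, 0])

```text
clock: 20.82
eef_pos: [553.3, 69.6, 100.6]
tcp_rot: [1.807, 1.564, 0.233]
contact_force: [1.5, -0.5, 6.8]
opening: 0.0
```

Call:
drive_tool(rows=[0.7, 2, 0, 0, 0, 0, 0, 1.1, 3.5, 0, 0, 0, 0, 0])

```text
clock: 21.08
eef_pos: [557.5, 69.6, 99.7]
tcp_rot: [1.784, 1.563, 0.21]
contact_force: [0.8, -0.7, 4.2]
opening: 0.001
```

Call:
drive_tool(rows=[-5, 3, 0, 0, 0, 0, 0, -15, 3, 0, 0, 0, 0, 0, -45, -20, 30, 0, 0, 0, 0, -75, -30, 90, 0, 0, 0, 0, -75, -30, 150, 0, 0, 0, 0, -75, -30, 180, 0, 0, 0, 0, -75, -30, 180, 0, 0, 0, 0, -75, -30, 180, 0, 0, 0, 0, -75, -30, 180, 0, 0, 0, 0, -75, -30, 180, 0, 0, 0, 0])

```text
clock: 22.32
eef_pos: [526.3, -109.4, 174.1]
tcp_rot: [1.81, 1.563, 0.237]
contact_force: [-0.1, -0.0, 0.5]
opening: -0.004
```

```bash
python3 look.py 6
```

```text
22.375 [ 526.36095795 -109.58513611  174.14470511] [ 0.28230945 -0.32587786  0.10888389]
```

View pics/top6.png

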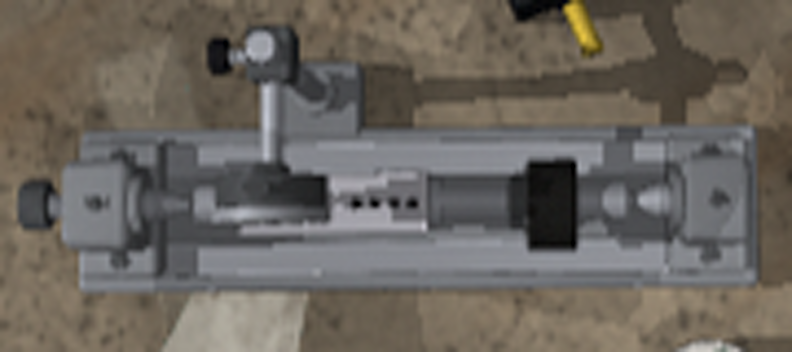

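Four dots are up (tile (356–412,203)), and the spindle has been untouched for about a second. I'll hand it in.

```bash
python3 -c "
from rig import sign_off
print(sign_off())"
```

```text
the job is handed in; nothing more can be done
None
```

I rolled the spindle through flats one, two, three and four in four quarter turns. It was handed in at about 22.4 s with the four-dot flat under the gauge.

- **Flats:** after each quarter turn I moved the arm aside and took a top view. They showed one, two, three and four dots up, in that order. The spindle was untouched for about a second before each picture.
- **Failed try:** my first roll towards the one-dot flat lost contact before the corner, and the spindle rolled back to the four-dot flat. The second try worked.
- **Force:** the highest vertical reading on the tool was about 25 N, on that failed try (limit 50 N). On the four good rolls it stayed at or below about 19 N. These readings come only at the end of each move, so brief peaks in between were not seen.
- **Not checked:** I judged that the arm stayed clear of the gauge, calliper, gearhead and grease tin from the path and the pictures. I did not measure whether any of them moved. I also did not measure the spindle's exact angle under the gauge, only that the right flat was up.

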